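Rock the walnut chute over to the other bowl and let the walnuts down

ROBOT

A 7-joint arm with a two-finger parallel gripper is mounted at the origin on a cart in front of the work surface, level with it; the furniture and walls round the work are solid. World frame = base frame: x ahead of the robot, y to its left, z up, the work surface at z = 0. Lengths are in m, angles in rad, forces in N, time in s.
With the tool pointing down it reaches from about 0.425 to 0.95 m from the base axis. Payload 4.7 kg.
Tool frame: the origin (TCP) lies between the finger pads; the fingertips stand 25 mm ahead of it and the grasp point (between the pads) lies 6 mm ahead of it; x points along the fingers, z is the direction in which the jaws open and shut, and the axes are right-handed (so a half turn about x gives the same grasp; the last joint's range is limited). The gripper opens to 85 mm and grips with 20 to 120 N. Pads are 22 mm wide; open, the fingers measure 114 mm over their backs; the gripper's body (76 mm by 85 mm) begins 54 mm behind the grasp point. The pads swing forward as they close: fully open they stand 13 mm farther back than shut.
Start: joints at [-1.197, 0.469, -0.049, 1.532, 0.024, 1.141, -0.082], TCP at [0.265, 0.621, 0.256] pointing down, gripper open.
Joint ranges: [-2.59, 2.59], [-0.33, 1.99], [-1.39, 1.29], [0.1, 2.45], [-1.04, 4.18], [0.21, 1.99], [-2.66, 2.66]. Speed limits (rad/s): [2.57, 2.57, 3.14, 3.14, 3.14, 3.14, 3.14].

INTERFACE

Orientations are given as a 3x3 rotation matrix whose columns are the frame's x, y, z axes.
In Python, from rig import * gives the robot as it stands. Calls block until the motion is done:
- movep(position, orientation): joint-space move of the TCP to a pose.
- move_l(position, attitude=None, feed=0.15, until_force=None): straight line of the TCP; attitude=None keeps the orientation; feed is the mean speed in m/s. With until_force (N) it stops when the force on the tool has changed by that much, and returns True; else False.
- move_joints(angles): joint-space move.
- command_gripper(opening, newtons=None): finger opening in m; newtons is the grip in N (None keeps the last); returns when the fingers have stopped.
- sleep(seconds).
- inverse_kinematics(position, orientation): joint angles nearest the present ones, or None.
- sense(): the state.
- camera(name): name is "side" or "top"; returns (picture, depth): 384x512x3 uint8, red, green, blue; 384x512 float32, m along the optical axis (not along the pixel's ray), 0 where there is no reading.
- camera_params(name): a dict with "K" (3x3 intrinsics, pixels), "dist" ([k1, k2, p1, p2, k3] as OpenCV has them; the pictures are not rectified), "position" and "rotation" of the camera in the world. Camera axes: x right, y down, z forward; pixel columns grow to the right and rows downward; lengths in m; the calibration is good to about 2 mm. A picture is of the moment at which its call begins. camera_params takes no time and is no camera call.
A pose or a line that the arm cannot do raises Unreachable and nothing moves.
- finish_job(): hands the job in, once; it reports no verdict.
The state is a dict: "time_s": time; "joint_pos": joint angles; "qd": joint speeds; "joint_efforts": joint torques, N m; "position": TCP position; "tcp_rot": TCP orientation; "wrist_force": force on the tool from outside, world axes, zero at the start; "ft_torque": the same for the moment, N m; "finger_gap": finger opening in m.
Only numpy, scipy, OpenCV 4.12 (cv2) and the standard library are available. Lean on these libraries where they do the work, as an engineer would, in place of code of your own. Each camera call takes 0.05 s, during which the arm holds its last target. There are 200 camera calls.

TASK

The two-way walnut chute is still set to the bowl of the last feed; the three waiting walnuts are for the other bowl. With a fingertip press down the raised end of its rocker bar, so that the seesaw tray tips right over and feeds that other bowl; then press the gate key beside the feed channel all the way down and keep it down until all three walnuts have rolled into it, and let the key spring back up. Pick nothing up, do not touch the walnuts, and leave the bowls and the things standing round about where they are.

Things in the scene. Friction and masses are not known exactly. Their poses are not given: they have to be found in the camera images.
- chute: Fixed two-way walnut chute: white stand, bare metal channels, 265 mm wide, 270 mm deep. Origin on the table below the seesaw's axle; x along the feed channel towards its upper (far) end, y to its left, z up. The channel (46 mm wide, walls to 160 mm above the table, flared mouth to 180 mm at the far end) slopes 10 degrees down to the front and ends over the middle of the seesaw tray.
- seesaw (a joint): Tilt of the seesaw tray about its axle (along the chute's x, 72 mm above the table). -0.25 rad: left end fully down, feeds the left bowl; +0.25: right end fully down, feeds the right bowl. Top-heavy: it drops by itself to the nearer stop and stays; about 1 N on the raised pad tips it over.
- pad_left (a point): Centre of the top of the rocker bar's left rubber pad (26 x 30 mm). The bar is 150 mm long, above the tray's front wall, 49 mm in front of the chute's origin; level, its pads are 62 mm either side of the axle and 85 mm above it; nothing is above them. A raised pad is 170 mm above the table and 39 mm from the axle sideways, a lowered one 139 mm and 81 mm (it swings outward as it goes down).
- pad_right (a point): The same point of the right pad, the mirror image.
- gate (a joint): Travel of the spring gate, m: 0 shut (key up), 0.019 key fully down, the stop plate then below the channel floor. About 2 N to start, 5 N at the bottom; springs back when let go. Walnuts pass freely beyond about 0.017; all three are through and in the bowl within about 2 s.
- key_top (a point): Centre of the top of the gate key, a round black rubber cap 28 mm across on a steel rod, 46 mm to the left of the feed channel's middle and 50 mm behind the axle; 162 mm above the table when up, moves straight down 19 mm. Its guide reaches 127 mm and the channel wall beside it 135 mm above the table.
- bowl_left: Loose round pet bowl, 129 mm across, 39 mm tall, open at the top, under the left outlet chute. Origin at the centre of its underside.
- bowl_right: The same kind of bowl under the right outlet chute. (Round the work, fixed: farther right an upright clear glass pane, up to 455 mm above the table's level, from about x 0.16, y -0.15 to x 0.59, y -0.47; overhead a wire shelf, underside 734 mm up, from x 0.61 backwards. Keep the arm clear of both.)
- walnut_1: Walnut, 32 mm, 13 g, first in the queue behind the gate. Origin at its centre.
- walnut_2: Walnut, second in the queue.
- walnut_3: Walnut, third in the queue.
- dropper_bottle: Bystander: brown dropper bottle, 33 mm across, 102 mm tall, behind the right outlet; origin under its centre.
- mash_cup: Bystander: small clear cup of mash, 42 mm across, 38 mm tall, behind the left outlet; origin under its centre.
- feeding_brush: Bystander: thin feeding brush, 176 mm long, lying on the table at the left, about 8 mm high; origin under its centre.
Mind the look-alikes: they are no part of the job. Leave any yellow look-alike of the bowl_left alone.

How it is judged:
On the way, in this order (a step that is already met when the one before it is completed fails the run):
1. the seesaw is tipped right over to the other side while all three walnuts still wait behind the gate (distance of pad_left from where it was at the start of the episode above 0.03 m and (value of joint seesaw below -0.2 rad or value of joint seesaw above 0.2 rad) and x of each of walnut_1, walnut_2, walnut_3 in the frame of chute above 0.056 m), for 0.3 s.
2. the gate key is pressed down with the seesaw on the new side (distance of pad_left from where it was at the start of the episode above 0.03 m and (value of joint seesaw below -0.2 rad or value of joint seesaw above 0.2 rad) and value of joint gate above 0.014 m), for 0.1 s.
At the end, for the whole second after the job is handed in: The seesaw rests on the side opposite to the one it started on (beyond 0.2 rad), all three walnuts lie at rest in the bowl it now feeds (within 50 mm of the bowl's axis and below its rim), and the gate key is up again (within 3 mm) (distance of pad_left from where it was at the start of the episode above 0.03 m and ((value of joint seesaw below -0.2 rad and horizontal distance between each of walnut_1, walnut_2, walnut_3 and bowl_left below 0.05 m and z of each of walnut_1, walnut_2, walnut_3 in the frame of bowl_left below 0.032 m) or (value of joint seesaw above 0.2 rad and horizontal distance between each of walnut_1, walnut_2, walnut_3 and bowl_right below 0.05 m and z of each of walnut_1, walnut_2, walnut_3 in the frame of bowl_right below 0.032 m)) and value of joint gate below 0.003 m and linear speed of each of walnut_1, walnut_2, walnut_3 below 0.03 m/s); the robot touches nothing.
It fails at once if a walnut is touched by the robot (contact force between any of the fingers, the arm and walnut_1 above 0.3 N or contact force between any of the fingers, the arm and walnut_2 above 0.3 N or contact force between any of the fingers, the arm and walnut_3 above 0.3 N).
It fails at once if a bowl is shifted by more than 30 mm or lifted (distance of any of bowl_left, bowl_right from where it was at the start of the episode above 0.03 m or height (world z) of any of bowl_left, bowl_right above 0.012 m).
It fails at once if a bystander is moved by more than 20 mm (distance of any of dropper_bottle, mash_cup, feeding_brush from where it was at the start of the episode above 0.02 m).
It also fails if it takes over 45 s, if anything falls off the work surface, if the arm or the gripper's body presses on something with over 40 N, if the wrist force passes 120 N, or if a joint passes its speed limit or range.

## Working session

There is one attempt and no reset: what is moved stays moved. The work goes in short steps, each a Python script; the robot and the scene stay as the last script left them, time stands still between calls to the robot, and variables do not carry over. Pictures are saved under pics/ and viewed, about 8 in all and at most 12, crops included, and the job is handed in when it is done.

```bash
ls; mkdir -p pics; python3 - <<'E'
from rig import *
import cv2,numpy as np
for n in("top","side"):
    p,d=camera(n); np.savez(f"pics/{n}0.npz",p=p,d=d); cv2.imwrite(f"pics/{n}0.png",cv2.resize(p[:,:,::-1],(800,600)))
    c=camera_params(n); print(n,c)
s=sense();print(s["time_s"],s["position"],s["tcp_rot"])
E
```

```text
pics
top {'K': array([[477.59563294,   0.        , 258.19290823],
       [  0.        , 477.59563294, 193.58019193],
       [  0.        ,   0.        ,   1.        ]]), 'dist': array([0.00147363, 0.        , 0.        , 0.        , 0.        ]), 'position': array([0.48085536, 0.05762015, 1.18551426]), 'rotation': array([[-0.02843461, -0.99228184,  0.12069888],
       [-0.99929447,  0.03118198,  0.02093442],
       [-0.02453648, -0.12001846, -0.9924684 ]])}
side {'K': array([[369.83738819,   0.        , 259.78989224],
       [  0.        , 369.83738819, 192.24973045],
       [  0.        ,   0.        ,   1.        ]]), 'dist': array([-0.04974314,  0.        ,  0.        ,  0.        ,  0.        ]), 'position': array([0.62561867, 0.85667146, 0.43436367]), 'rotation': array([[-0.9999099 , -0.0102791 , -0.00863368],
       [ 0.00407266,  0.38054997, -0.92475139],
       [ 0.01279116, -0.92470323, -0.38047382]])}
0.1 [0.26442491 0.62053469 0.25536265] [[-6.15754719e-04 -9.19953210e-01  3.92027694e-01]
 [-1.63888392e-03  3.92028170e-01  9.19951753e-01]
 [-9.99998467e-01 -7.60232494e-05 -1.74908972e-03]]
```

View pics/top0.png

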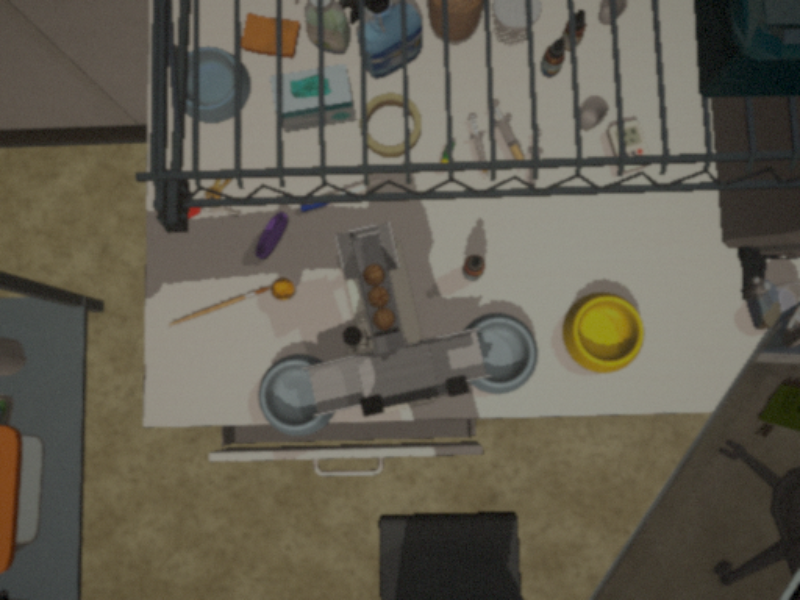

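View pics/side0.png

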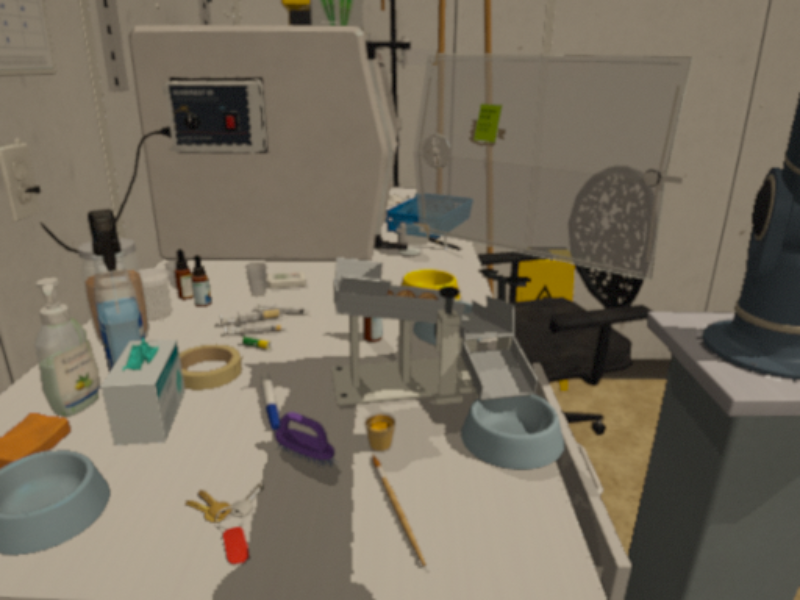

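Top view (800×600 px): the chute has its left pad at (372,405), right pad at (457,386), key cap at (352,336), and walnuts at (375,273), (378,297) and (384,318). The blue-grey bowls at (297,393) and (500,352) sit under its outlets. The yellow bowl at (604,333) is a look-alike, and so is the blue-grey one at the back (215,83). Next I measure the pads and key.

```bash
cat > h.py <<'E'
import numpy as np,cv2
from rig import *
def pts(name,uv,depth=None,z=None):
    c=camera_params(name); n=cv2.undistortPoints(np.array(uv,float).reshape(-1,1,2),c["K"],c["dist"]).reshape(-1,2)
    r=np.c_[n,np.ones(len(n))]; w=r@c["rotation"].T
    t=np.array(depth) if depth is not None else (z-c["position"][2])/w[:,2]
    return c["position"]+w*np.reshape(t,(-1,1))
E
python3 - <<'E'
from h import *
f=np.load("pics/top0.npz");p,d=f["p"],f["d"]
s=.64
m=(p.max(2)<60).astype(np.uint8)
n,l,st,ce=cv2.connectedComponentsWithStats(m)
for nm,u,v in(("padL",372,405),("padR",457,386),("key",352,336)):
    i=np.argmin([np.hypot(*(ce[k]-[u*s,v*s]))+(0 if 15<st[k][4]<900 else 1e3) for k in range(n)])
    ys,xs=np.where(l==i); P=pts("top",np.c_[xs,ys],d[ys,xs]); z=np.median(P[:,2])
    print(nm,ce[i],st[i],"median",np.median(P,0),"zmin/max",P[:,2].min(),P[:,2].max(),"ray@z",[pts("top",[ce[i]],z=h)[0].round(4) for h in (.139,.162,.17)])
# channel walnuts
hsv=cv2.cvtColor(p,cv2.COLOR_RGB2HSV)
for u,v in((375,273),(378,297),(384,318)):
    print("walnut",pts("top",[[u*s,v*s]],z=.115)[0].round(3),d[int(v*s),int(u*s)])
c=p[120:280,150:360];cv2.imwrite("pics/crop0.png",cv2.resize(c[:,:,::-1],None,fx=3.8,fy=3.7,interpolation=cv2.INTER_CUBIC))
E
```

```text
padL [252.30878187 255.41359773] [229 247  53  19 353] median [0.47442627 0.10065148 0.15655038] zmin/max 0.0553768829489063 1.185514256968935 ray@z [array([0.4732, 0.0963, 0.139 ]), array([0.4733, 0.0955, 0.162 ]), array([0.4734, 0.0952, 0.17  ])]
padR [291.38064516 246.56774194] [283 240  17  13 155] median [0.48912859 0.0112051  0.13845148] zmin/max 0.06000052331418715 0.14438601710220866 ray@z [array([0.4898, 0.0108, 0.139 ]), array([0.4896, 0.0119, 0.162 ]), array([0.4896, 0.0122, 0.17  ])]
key [225.11206897 214.76724138] [220 209  12  13 116] median [0.56151382 0.15198535 0.16093082] zmin/max -0.0015729837389810708 0.16606082043482573 ray@z [array([0.5635, 0.1538, 0.139 ]), array([0.5617, 0.1517, 0.162 ]), array([0.561 , 0.1509, 0.17  ])]
walnut [0.655 0.12  0.115] 1.0489767
walnut [0.62  0.117 0.115] 1.0484989
walnut [0.589 0.109 0.115] 1.0517864
```

View pics/crop0.png

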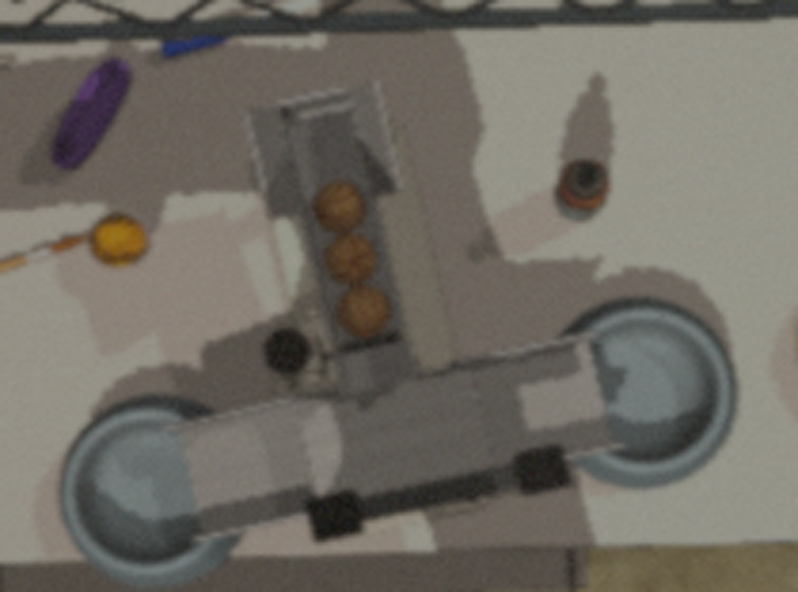

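Crop: the left pad at (335,514) is clearly higher than the right pad at (543,468), and the depth reading for the right pad is 0.138, i.e. lowered. So the seesaw feeds right now, and I need to press the left pad. The key cap is at (287,350). Next: fit the chute pose, close the gripper and move over the left pad.

```bash
python3 - <<'E'
from h import *
L=pts("top",[[150+335/3.8,120+514/3.7]],z=.17)[0]; R=pts("top",[[291.4,246.6]],z=.139)[0]; K=pts("top",[[225.1,214.8]],z=.162)[0]
A=np.array([[-49,39],[-49,-81],[50,46]])/1e3; B=np.array([L,R,K])[:,:2]
a,b=A-A.mean(0),B-B.mean(0); U,S,V=np.linalg.svd(a.T@b); Rm=(U@V).T
t=B.mean(0)-Rm@A.mean(0); print(L,R,K,"det",np.linalg.det(Rm),"yaw",np.arctan2(Rm[1,0],Rm[0,0]),"t",t,"resid",(B-(A@Rm.T+t)).round(4))
np.savez("chute.npz",R=Rm,t=t)
ex=np.r_[Rm[:,0],0];ey=np.r_[Rm[:,1],0]; x=np.array([0,0,-1.]); O=np.c_[x,np.cross(ey,x),ey]
tip=np.r_[Rm@[-.049,.041]+t,0]
command_gripper(0.0,20)
movep(tip+[0,0,.30],O); move_l(tip+[0,0,.225],feed=.1)
s=sense();print(s["time_s"],s["position"],s["wrist_force"],s["finger_gap"],s["joint_pos"])
for n in("top","side"):
    p,d=camera(n); cv2.imwrite(f"pics/{n}1.png",cv2.resize(p[100:300,150:400,::-1],(750,600),interpolation=cv2.INTER_CUBIC))
E
```

```text
[0.46689414 0.12524913 0.17      ] [0.48975462 0.01079133 0.139     ] [0.56159999 0.15170089 0.162     ] det 1.0000000000000007 yaw 0.19468469870980462 t [0.5220386  0.09770095] resid [[ 0.0005 -0.0012]
 [ 0.0001  0.002 ]
 [-0.0006 -0.0008]]
3.7 [0.46648209 0.12865458 0.22549558] [ 0.0338055  -0.05333575 -0.29362985] -0.00019733927031077438 [-0.49078185  0.18751225  0.15362982  2.01867745 -0.03543333  0.93675406
  1.44676111]
```

View pics/side1.png

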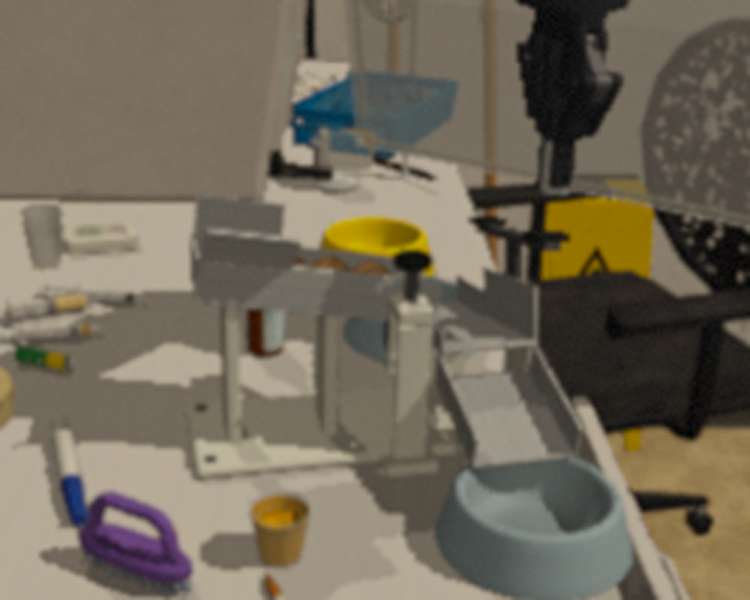

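The pose fit is within 2 mm. The side view shows the closed fingertips at (557,185), hanging free over the rocker bar. Now press, following the pad's arc.

```bash
python3 - <<'E'
from h import *
c=np.load("chute.npz");Rm,t=c["R"],c["t"]
P=lambda y,z:np.r_[Rm@[-.049,y]+t,z]
hit=move_l(P(.041,.180),feed=.03,until_force=2.0)
s=sense();z0=s["position"][2];print("contact",hit,s["time_s"],s["position"],s["wrist_force"].round(2) if hasattr(s["wrist_force"],"round") else s["wrist_force"])
if hit or True:
    dz=z0-.170
    a0=np.arctan2(.098,.039)
    for th in np.linspace(0,.5,6)[1:]:
        a=a0-th; r=np.hypot(.098,.039)
        y,z=r*np.cos(a),.072+r*np.sin(a)
        h=move_l(P(y,z+dz-.002),feed=.06,until_force=12); s=sense(); print(th,h,s["position"],np.round(s["wrist_force"],2))
        if h: break
    q=s["position"]; move_l([q[0],q[1],.29],feed=.15)
sleep(.4)
s=sense();print(s["time_s"],s["wrist_force"])
p,d=camera("top"); q,_=camera("side"); np.savez("pics/2.npz",p=p,d=d,q=q)
cv2.imwrite("pics/2.png",np.hstack([cv2.resize(i[100:300,150:400,::-1],(400,320)) for i in(p,q)]))
E
```

```text
contact True 4.7417 [0.46526228 0.12824973 0.19599659] [-0.08 -1.13  0.6 ]
0.1 False [0.46422203 0.13626595 0.18916195] [ 0.43  0.59 -0.71]
0.2 False [0.46254398 0.14524012 0.18402402] [0.31 0.19 0.08]
0.30000000000000004 False [0.46086816 0.15353715 0.17777537] [-0.17 -0.92 -0.1 ]
0.4 False [0.45932822 0.16119791 0.1707113 ] [-0.64  0.31  0.79]
0.5 True [0.45947514 0.16719496 0.1650463 ] [-0.8   0.72  6.58]
7.6667 [-1.16438966 -0.11927588 -0.81803226]
```

View pics/2.png

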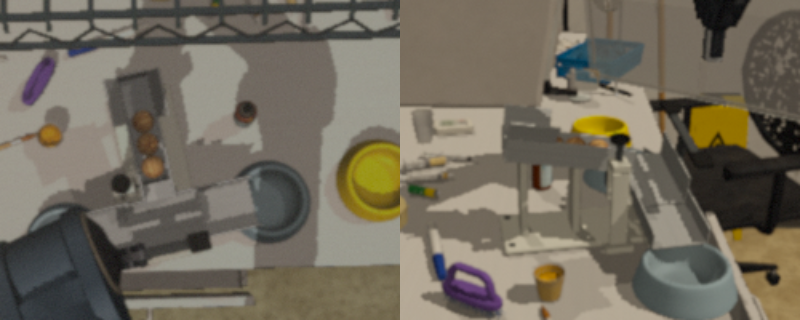

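The right pad moved inward (left panel (200,241)) and the tray now leans left; the walnuts still wait. I'll confirm this by depth, then press the key and hold it while watching.

```bash
python3 - <<'E'
from h import *
c=np.load("chute.npz");Rm,t=c["R"],c["t"]
f=np.load("pics/2.npz");p,d=f["p"],f["d"]
ys,xs=np.mgrid[247:255,271:280];ys,xs=ys.ravel(),xs.ravel();k=p[ys,xs].max(1)<60
M=np.median(pts("top",np.c_[xs,ys][k],d[ys,xs][k]),0);loc=Rm.T@(M[:2]-t);print("right pad",loc,M[2],k.sum())
assert M[2]>.155
K=lambda z:np.r_[Rm@[.050,.046]+t,z]
move_l(K(.29),feed=.15); move_l(K(.205),feed=.12)
p,_=camera("side"); cv2.imwrite("pics/3.png",cv2.resize(p[100:250,200:400,::-1],(800,600)))
h=move_l(K(.160),feed=.03,until_force=9)
s=sense();print(h,s["time_s"],s["position"],np.round(s["wrist_force"],2))
q,_=camera("side")
cv2.imwrite("pics/4.png",np.hstack([cv2.resize(i[100:250,200:400,::-1],(400,300)) for i in(p,q)]))
sleep(2.6)
s=sense();print(s["time_s"],s["position"],np.round(s["wrist_force"],2))
q,_=camera("side");r,_=camera("top")
cv2.imwrite("pics/5.png",np.hstack([cv2.resize(i[100:300,150:400,::-1],(400,320)) for i in(r,q)]))
E
```

```text
right pad [-0.04877932 -0.04201666] 0.16920660724274994 72
True 10.65 [0.56220149 0.15256707 0.16810651] [-0.51  0.13  5.38]
13.3 [0.5622182  0.15253496 0.16808646] [-1.72 -0.08  4.33]
```

View pics/4.png

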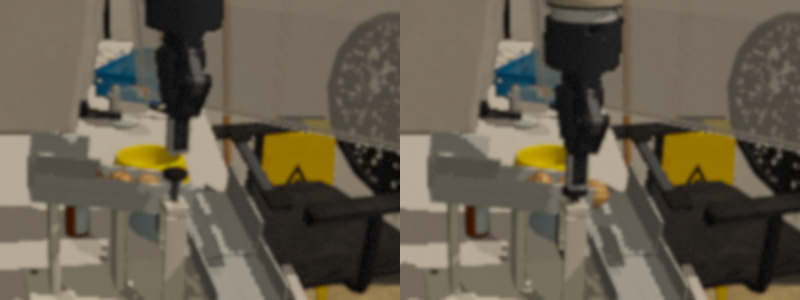

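View pics/5.png

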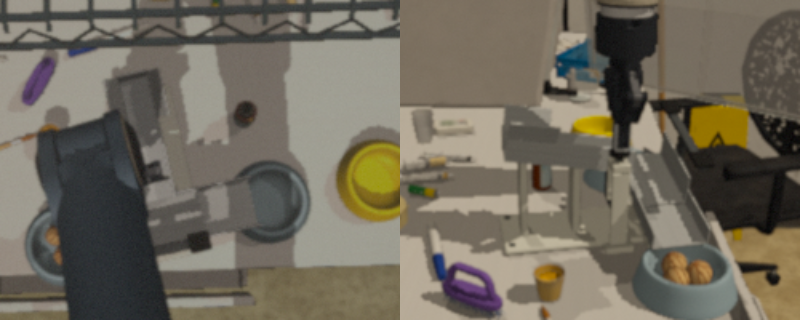

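The key went fully down (0.168), and the side view shows all three walnuts in the left bowl around (687,268). Release, back off and check.

```bash
python3 - <<'E'
from h import *
c=np.load("chute.npz");Rm,t=c["R"],c["t"]
s=sense();q=s["position"]
move_l([q[0],q[1],.30],feed=.12); movep([.40,.35,.32],s["tcp_rot"]); sleep(.5)
p,d=camera("top");r,_=camera("side")
m=((p.max(2)<60)).astype(np.uint8); n,l,st,ce=cv2.connectedComponentsWithStats(m)
i=min(range(n),key=lambda k:np.hypot(*(ce[k]-[225.1,214.8]))); ys,xs=np.where(l==i);print("key z",np.median(pts("top",np.c_[xs,ys],d[ys,xs]),0),ce[i])
cv2.imwrite("pics/6.png",np.hstack([cv2.resize(i[100:300,150:400,::-1],(400,320)) for i in(p,r)]))
s=sense();print(s["time_s"],s["position"],s["wrist_force"])
E
```

```text
key z [0.56320256 0.15199945 0.16109314] [224.85858586 214.23232323]
16.2583 [0.40004596 0.34998238 0.31998888] [ 0.07132234  0.33479782 -0.60574682]
```

View pics/6.png

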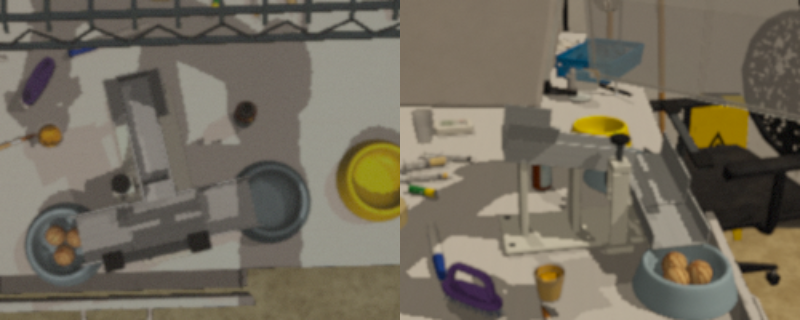

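The key is up again (z 0.161), the tray leans left, and the three walnuts lie in the left bowl at (62,245). Bowls and bystanders are in place, so I'm handing in.

```bash
python3 -c "
from rig import *
print(finish_job())"
```

```text
the job is handed in; nothing more can be done
None
```

The job is done and handed in at about 16 s of robot time. All three walnuts are in the left bowl, and no check failed or disagreed.

- **Seesaw:** it was feeding the right bowl, so I pressed the raised left pad along its arc until the tray tipped. The right pad then measured 0.169 m high, 42 mm from the axle, which is its raised position.
- **Gate key:** I pressed the key about 19–20 mm, until it bottomed, and held it for 2.6 s. After release it measured 0.161 m high, which is fully up.
- **Last pictures:** the three walnuts lie in the left bowl and the tray leans left. The bowls and bystanders look unmoved and the arm is clear. I judged these by eye and did not measure how far each walnut lies from the bowl's axis.

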